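# Load the air pump into its sprung cradle and swing the keeper over it

### The arm

A 6-joint arm with a two-finger parallel gripper is mounted at the origin on the work surface. World frame = base frame: x ahead of the robot, y to its left, z up, the work surface at z = 0. Lengths are in m, angles in rad, forces in N, time in s.
With the tool pointing down it reaches from about 0.25 to 0.775 m from the base axis. Payload 4 kg.
Tool frame: the origin (TCP) lies midway between the tips of the shut fingers; the grasp point (between the pads) lies behind it (env.pinch_z is the y of the grasp point in the tool frame, in m); y points along the fingers, x is the direction in which the jaws open and shut, and the axes are right-handed (so a half turn about y gives the same grasp; the last joint's range is limited). The gripper opens to 85 mm and grips with 20 to 120 N. Pads are 22 mm wide; open, the fingers measure 114 mm over their backs; the gripper's body (76 mm by 85 mm) begins 54 mm behind the grasp point. The pads swing forward as they close: fully open they stand 13 mm farther back than shut.
Start: joints at [-1.282, 0.087, 1.371, -0, 1.684, -0.103], TCP at [0.21, -0.508, 0.231] pointing down, gripper open.
Joint ranges: [-3.1, 3.1], [-0.76, 2.03], [0.27, 2.55], [-1.08, 4.22], [0.17, 2.65], [-2.57, 2.57]. Speed limits (rad/s): [2.79, 2.79, 3.14, 3.14, 3.14, 3.14].

### API

Orientations are given as a unit quaternion [x, y, z, w].
In Python, from plant import env, inverse_kinematics, viewer, sensors gives the robot as it stands. Calls block until the motion is done:
- env.goto(position, orientation): joint-space move of the TCP to a pose.
- env.movel(position, vel=0.15, attitude=None, guard=None): straight line of the TCP; attitude=None keeps the orientation; vel is the mean speed in m/s. With guard (N) it stops when the force on the tool has changed by that much, and returns True; else False.
- env.move_joints(angles): joint-space move.
- env.gripper_open() and env.grab(effort=None): open the fingers fully, or close them until they stop; effort is the grip in N (None keeps the last).
- env.sleep(seconds).
- inverse_kinematics(position, orientation): joint angles nearest the present ones, or None.
- viewer.read_camera(name): name is "scene" or "top" or "wrist"; returns a dict with "pixels" (420x560x3 uint8, red, green, blue), "fx", "fy", "cx", "cy" (pixels), "k1" (the pictures are not rectified: a ray, as slopes to the right and down, at radius r is drawn at 1 + k1 r^2 times it, then the intrinsics apply), "R" (3x3) and "t" (3): a world point X has camera coordinates R X + t; the wrist camera has in their place "mount" (4x4, takes a point from camera to tool coordinates, whose origin is the TCP and whose axes are the tool frame's). Camera axes: x right, y down, z forward; pixel columns grow to the right and rows downward; lengths in m; the calibration is good to about 2 mm. A picture is of the moment at which its call begins: read the wrist's pose just before it. There is no depth.
A pose or a line that the arm cannot do raises env.PlanningError and nothing moves.
- env.close_job(): hands the job in, once; it reports no verdict.
Readings, each from a call of its own:
- sensors.read_time(): time.
- sensors.read_joint_positions(): joint angles.
- sensors.read_joint_velocities(): joint speeds.
- sensors.read_effort(): joint torques, N m.
- sensors.read_tool_pos(): TCP position.
- sensors.read_tool_rot(): TCP orientation.
- sensors.read_wrist_force(): force on the tool from outside, world axes, zero at the start.
- sensors.read_moment(): the same for the moment, N m.
- sensors.read_gripper_width(): finger opening in m.
Only numpy, scipy, OpenCV 4.12 (cv2) and the standard library are available. Lean on these libraries where they do the work, as an engineer would, in place of code of your own. Each camera call takes 0.05 s, during which the arm holds its last target.

### The job

Put the air pump into the sprung cradle on the grey plate: press the sprung carriage back far enough for the pump to go in, and let it sit flat, ribbed side up, clamped between the fixed stop and the carriage. Then turn the keeper so that its arm lies straight across the top of the pump, pointing at the index pillar on the other side, and leave the other things on the bench where they are.

Things in the scene. Friction and masses are not known exactly. Their poses are not given: they have to be found in the camera images.
- cradle: fixed grey plate, 8 mm thick, carrying the sprung cradle: x -80 to +110, y +-55 mm, with an ear out to y = +95 under the keeper. Origin on the bench, under the centre of the seated pump; z up, x runs along the seat from fixed stop to carriage. Low guide lips beside the seat: inner faces y = +-32, tops 14 mm above the bench. End bracket behind the carriage at x = 100 to 108, top 53 mm
- seat (a point): on top of the plate (8 mm above the bench), where the centre of the pump's underside lies when it is home; axes as the cradle's. 96 mm free between stop and carriage when the carriage is at rest
- stop_top (a point): fixed stop, a steel bar across the seat: this point is on its top edge, 28 mm above the bench, at mid width, on the face towards the seat (cradle x = -55 mm); bar 10 thick, 60 wide
- index_pillar (a point): top centre of the index pillar, a 12 mm square steel post at cradle x = -42, y = -46 mm, 54 mm above the bench
- carriage (a joint): travel of the sprung carriage, m: 0 at rest, grows as it is pressed back along the cradle's +x, at most 0.030; a spring returns it at once (5 N at rest, 8.5 N at 0.014, 12.5 N at 0.030). Reads 0.014 with the pump home
- carriage_face (a point): on the carriage's flat front face (looking to the cradle's -x), mid width, 68 mm above the bench, 2 mm below its top edge. The carriage is an upright steel plate 12 thick, 60 wide, reaching 10 to 70 mm above the bench; at rest its face is at cradle x = +41 mm
- keeper (a joint): angle of the keeper on its upright post (cradle x = -42, y = +66 mm), rad: 0 with its arm straight across the seat, pointing to the cradle's -y at the index pillar; grows as the arm swings clockwise from above, towards the cradle's -x, clear of the seat. Range -0.5 to 1.9, no stop or click at 0; friction (0.06 N m) holds it
- keeper_grip (a point): keeper's grip fin, top centre, on the pivot axis, 102 mm above the bench. Fin: black, upright, 12 thick, 44 long, centred on the axis and in line with the arm, from 70 to 102 mm above the bench. Site axes: arm points along -y, z up
- keeper_tip (a point): end of the keeper's steel arm, on its top face 70 mm above the bench, 85 mm from the pivot; arm 14 wide, 7 thick, underside 5 mm above the seated pump's top; it also reaches 20 mm past the pivot on the other side
- pump: the loose air pump: plain block, ribbed aluminium middle with plain grey end caps, 110 long (x) x 54 wide (y) x 50 mm high, 0.3 to 0.65 kg; origin at the centre of its underside, z up; starts flat on the bench. Both ends are alike, either may face the carriage; the ribbed side stays up
- multimeter: loose orange multimeter, 150 x 75 x 36 mm; bystander, leave it; origin at the centre of its underside
- tin: loose red tin, 80 diameter, 110 high mm; bystander, leave it; origin at the centre of its underside
- screwdriver: loose screwdriver, 190 long mm; bystander, leave it; origin at the centre of its underside
- tape: loose small white tape roll, 64 diameter, 18 high mm; bystander, leave it; origin at the centre of its underside
- board: loose circuit board with components, 90 x 75, 26 high mm; bystander, leave it; origin at the centre of its underside
- flask: loose green bottle, 60 diameter, 130 high mm; bystander, leave it; origin at the centre of its underside
- washer: loose steel washer, 56 diameter, 5 thick mm; bystander, leave it; origin at the centre of its underside
There are look-alikes about, which are no part of the job. There is more than one size of the pump; the one meant has the size given above. What is shaped like the cradle but green or turquoise is not meant.

How it is judged:
By the outcome, as a careful person would: the job done as asked, in the order asked, and still so for the second after the job is handed in, with the robot touching nothing.
It also fails if it takes over 61 s, if anything falls off the work surface, if the arm or the gripper's body presses on something with over 40 N, if the wrist force passes 120 N, or if a joint passes its speed limit or range.

## Working session

There is one attempt and no reset: what is moved stays moved. The work goes in short steps, each a Python script; the robot and the scene stay as the last script left them, time stands still between calls to the robot, and variables do not carry over. Pictures are saved under pics/ and viewed, and the job is handed in when it is done.

```bash
ls; mkdir -p pics; python3 - <<'E'
from plant import env, viewer, sensors
import cv2, json, numpy as np
for n in ["scene","top","wrist"]:
    c=viewer.read_camera(n)
    cv2.imwrite(f"pics/{n}0.png",c["pixels"][:,:,::-1])
    np.save(f"{n}0.npy",c,allow_pickle=True)
    print(n,{k:(np.round(v,4).tolist() if not np.isscalar(v) else v) for k,v in c.items() if k!="pixels"})
print(sensors.read_time(),sensors.read_tool_rot(),env.pinch_z)
E
```

```text
pics
scene {'fx': 471.6939926133178, 'fy': 471.6939926133178, 'cx': 276.08541198967987, 'cy': 210.60503954616772, 'k1': -0.03794506484037814, 'R': [[0.7814, 0.624, -0.0061], [0.5003, -0.6322, -0.5916], [-0.373, 0.4593, -0.8062]], 't': [-0.456, -0.1903, 1.8404]}
top {'fx': 396.3100431218525, 'fy': 396.3100431218525, 'cx': 270.8773627628624, 'cy': 212.32626688072736, 'k1': -0.018193159279662682, 'R': [[0.025, -0.9995, 0.0206], [-0.9827, -0.0284, -0.1831], [0.1836, -0.0157, -0.9829]], 't': [0.0251, 0.544, 1.1482]}
wrist {'fx': 348.43955420065714, 'fy': 348.43955420065714, 'cx': 275.86785235598677, 'cy': 209.50073163732233, 'k1': -0.06918832724322828, 'mount': [[1.0, 0.0002, 0.0017, 0.0001], [-0.0016, -0.3201, 0.9474, -0.1432], [0.0008, -0.9474, -0.3201, 0.0825], [0.0, 0.0, 0.0, 1.0]]}
0.15 [-0.58738091  0.39356862 -0.39263942  0.58815108] -0.0187
```

View pics/scene0.png

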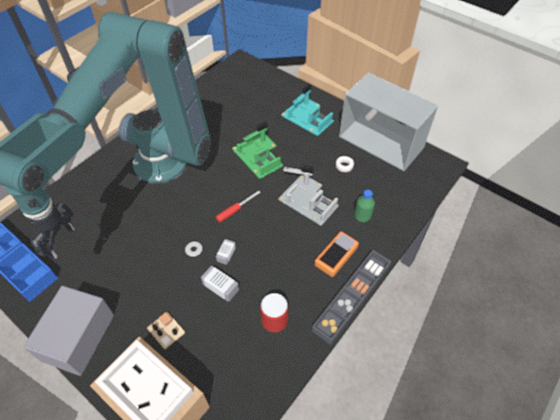

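View pics/top0.png

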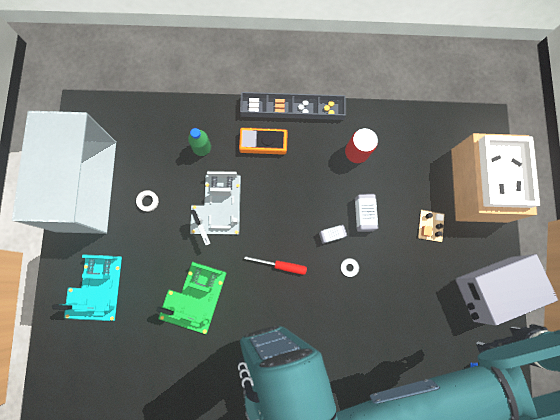

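View pics/wrist0.png

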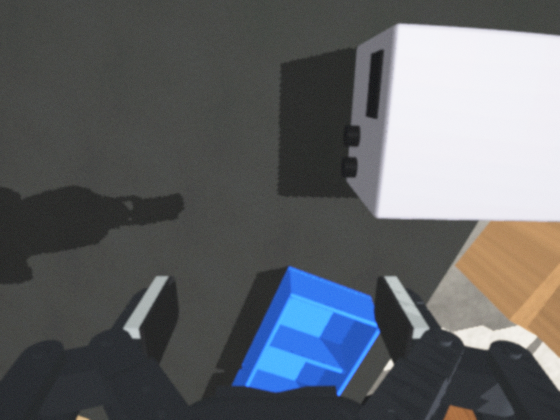

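```bash
cat > h.py <<'E'
import numpy as np, cv2
from scipy.spatial.transform import Rotation as Rn
def und(c,uv):
    K=np.array([[c['fx'],0,c['cx']],[0,c['fy'],c['cy']],[0,0,1.]])
    uv=np.asarray(uv,float).reshape(-1,1,2)
    return cv2.undistortPoints(uv,K,np.array([c['k1'],0,0,0,0.])).reshape(-1,2)
def ext(c,tp=None,q=None):
    if 'mount' not in c: return np.array(c['R']),np.array(c['t'])
    T=np.eye(4);T[:3,:3]=Rn.from_quat(q).as_matrix();T[:3,3]=tp
    M=np.linalg.inv(T@np.array(c['mount'])); return M[:3,:3],M[:3,3]
def toplane(c,uv,z,tp=None,q=None):
    R,t=ext(c,tp,q); d=np.c_[und(c,uv),np.ones(len(np.asarray(uv).reshape(-1,2)))]@R; o=-R.T@t
    z=np.broadcast_to(z,(len(d),))
    return o+d*((z-o[2])/d[:,2])[:,None]
def proj(c,X,tp=None,q=None):
    R,t=ext(c,tp,q); K=np.array([[c['fx'],0,c['cx']],[0,c['fy'],c['cy']],[0,0,1.]])
    return cv2.projectPoints(np.asarray(X,float).reshape(-1,3),cv2.Rodrigues(R)[0],t,K,np.array([c['k1'],0,0,0,0.]))[0].reshape(-1,2)
E
python3 - <<'E'
import numpy as np,cv2
t=np.load('top0.npy',allow_pickle=True).item()['pixels'][:,:,::-1]
s=np.load('scene0.npy',allow_pickle=True).item()['pixels'][:,:,::-1]
a=cv2.resize(t[160:260,180:260],None,fx=7,fy=5.6*1.0)if 0 else cv2.resize(t[165:250,180:260],(480,510),interpolation=cv2.INTER_CUBIC)
b=cv2.resize(t[185:250,315:385],(300,279),interpolation=cv2.INTER_CUBIC)
o=np.zeros((510,790,3),np.uint8);o[:,:480]=a;o[:279,490:]=b
cv2.imwrite('pics/crop1.png',o)
cv2.imwrite('pics/crop2.png',cv2.resize(s[155:305,190:345],None,fx=4,fy=4,interpolation=cv2.INTER_CUBIC))
E
```

```text
(no output)
```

View pics/crop1.png

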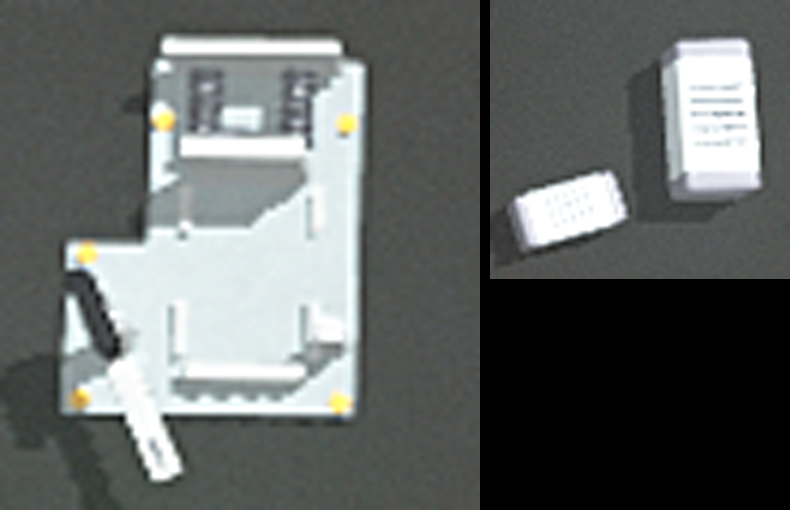

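View pics/crop2.png

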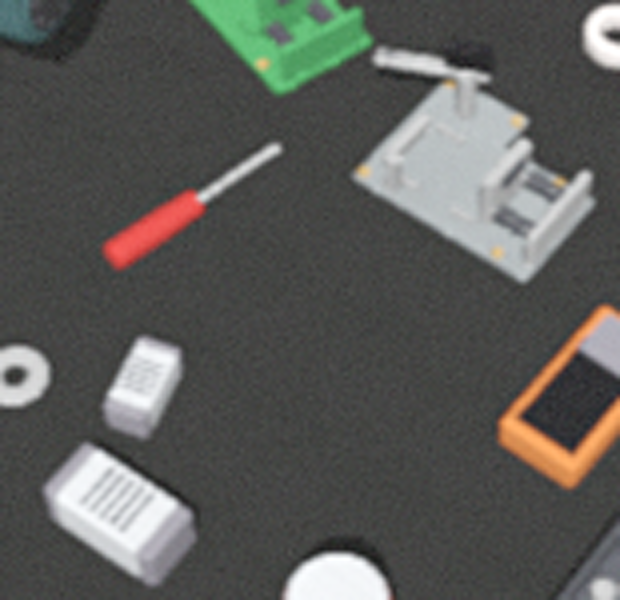

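```bash
python3 - <<'E'
import numpy as np
from h import *
t=np.load('top0.npy',allow_pickle=True).item()
s=np.load('scene0.npy',allow_pickle=True).item()
f=lambda p:np.array(p)/6+[180,165]-0.4
P=toplane(t,f([(365,62),(355,412),(62,412),(66,242),(148,242)]),0.008)
print(P.round(4)); print(np.linalg.norm(P[0]-P[1]),np.linalg.norm(P[1]-P[2]))
print('keeper grip ends, tip',toplane(t,f([(82,272),(112,352)]),0.102).round(4),toplane(t,f([(165,475)]),0.07).round(4))
g=lambda p:np.array(p)/(300/70)+[315,185]-0.4
Q=toplane(t,g([(676,40),(748,40),(758,172),(676,174)]-np.array([490,0])),0.05);print(Q.round(4),Q.mean(0))
print(np.linalg.norm(Q-np.roll(Q,1,0),axis=1))
# scene: pump top-face corners
k=lambda p:np.array(p)/4+[190,155]-0.4
Q=toplane(s,k([(92,443),(195,517),(152,560),(48,486)]),0.05);print(Q.round(4),Q.mean(0),np.linalg.norm(Q-np.roll(Q,1,0),axis=1))
P=toplane(s,k([(525,282),(354,176)]),0.004);print(P.round(4))
E
```

```text
[[0.6691 0.139  0.008 ]
 [0.4821 0.1368 0.008 ]
 [0.4779 0.2875 0.008 ]
 [0.5672 0.2909 0.008 ]
 [0.5684 0.2483 0.008 ]]
0.18702584241816295 0.15073115407642118
keeper grip ends, tip [[0.5339 0.2645 0.102 ]
 [0.4955 0.2478 0.102 ]] [[0.4406 0.2239 0.07  ]]
[[ 0.6081 -0.226   0.05  ]
 [ 0.6097 -0.2779  0.05  ]
 [ 0.5142 -0.2827  0.05  ]
 [ 0.5111 -0.2245  0.05  ]] [ 0.56078933 -0.25275549  0.05      ]
[0.09703704 0.05193972 0.09566775 0.05837985]
[[ 0.5043 -0.226   0.05  ]
 [ 0.6125 -0.2243  0.05  ]
 [ 0.6109 -0.2726  0.05  ]
 [ 0.5037 -0.276   0.05  ]] [ 0.55784936 -0.24971423  0.05      ] [0.05007615 0.10821484 0.0483357  0.10733193]
[[0.6692 0.1444 0.004 ]
 [0.4785 0.1433 0.004 ]]
```

```bash
cat >> h.py <<'E'
def quat(yaw_x):  # tool down, tool x at world angle yaw_x
    x=np.array([np.cos(yaw_x),np.sin(yaw_x),0]);y=np.array([0,0,-1.]);z=np.cross(x,y)
    return Rn.from_matrix(np.c_[x,y,z]).as_quat()
def snap(name):
    from plant import viewer,sensors
    tp=np.array(sensors.read_tool_pos());q=np.array(sensors.read_tool_rot())
    c=viewer.read_camera('wrist');c['tp']=tp;c['q']=q
    np.save(name+'.npy',c,allow_pickle=True);cv2.imwrite(f'pics/{name}.png',c['pixels'][:,:,::-1]);return c
def load(n): return np.load(n+'.npy',allow_pickle=True).item()
E
python3 - <<'E'
from h import *
from plant import *
for y in [np.pi/2,-np.pi/2]:
  for p in [(0.5,0.19,0.25),(0.56,-0.25,0.25),(0.56,-0.25,0.04),(0.56,0.19,0.05)]:
    r=inverse_kinematics(p,quat(y)); print(y,p,None if r is None else np.round(r,2))
for y in np.arange(-3,3.1,0.5):
    r=inverse_kinematics((0.51,0.26,0.08),quat(y)); print(round(y,2),None if r is None else np.round(r,2))
E
```

```text
1.5707963267948966 (0.5, 0.19, 0.25) [ 0.26  0.05  1.37 -0.    1.72 -1.31]
1.5707963267948966 (0.56, -0.25, 0.25) [-0.51  0.23  1.17 -0.    1.74 -2.08]
1.5707963267948966 (0.56, -0.25, 0.04) [-0.51  0.33  1.47 -0.    1.34 -2.08]
1.5707963267948966 (0.56, 0.19, 0.05) [ 0.23  0.28  1.52 -0.    1.35 -1.34]
-1.5707963267948966 (0.5, 0.19, 0.25) [ 0.26  0.05  1.37 -0.    1.72  1.83]
-1.5707963267948966 (0.56, -0.25, 0.25) [-0.51  0.23  1.17 -0.    1.74  1.06]
-1.5707963267948966 (0.56, -0.25, 0.04) [-0.51  0.33  1.47 -0.    1.34  1.06]
-1.5707963267948966 (0.56, 0.19, 0.05) [ 0.23  0.28  1.52 -0.    1.35  1.8 ]
-3.0 None
-2.5 None
-2.0 [ 0.37  0.21  1.53 -0.    1.39  2.37]
-1.5 [ 0.37  0.21  1.53 -0.    1.39  1.87]
-1.0 [ 0.37  0.21  1.53 -0.    1.39  1.37]
-0.5 [ 0.37  0.21  1.53 -0.    1.39  0.87]
0.0 [ 0.37  0.21  1.53 -0.    1.39  0.37]
0.5 [ 0.37  0.21  1.53 -0.    1.39 -0.13]
1.0 [ 0.37  0.21  1.53 -0.    1.39 -0.63]
1.5 [ 0.37  0.21  1.53 -0.    1.39 -1.13]
2.0 [ 0.37  0.21  1.53 -0.    1.39 -1.63]
2.5 [ 0.37  0.21  1.53 -0.    1.39 -2.13]
3.0 None
```

```bash
python3 - <<'E'
from h import *
from plant import *
q=quat(-np.pi/2)
env.goto((0.53,0.20,0.30),q); snap('wc1')
env.goto((0.56,0.235,0.24),q); snap('wc2')
print(sensors.read_time())
E
```

```text
3.4
```

View pics/wc1.png

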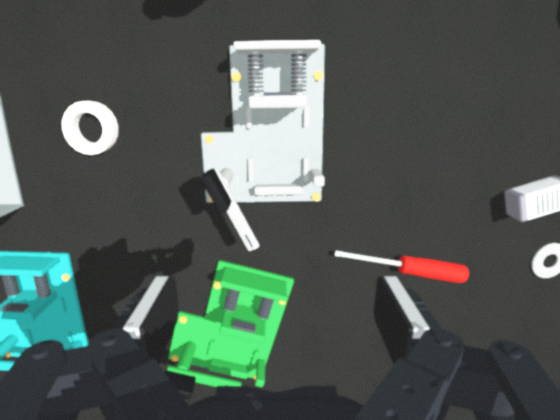

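View pics/wc2.png

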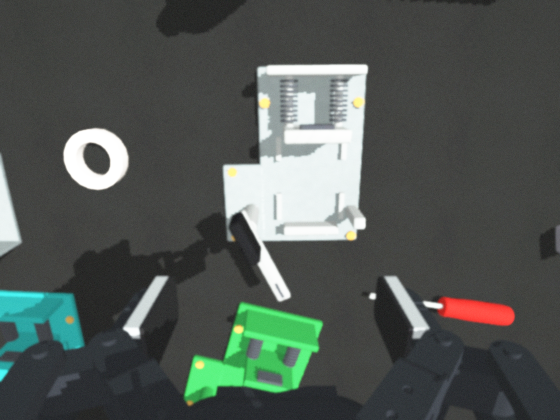

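```bash
python3 - <<'E'
from h import *
a=load('wc2')['pixels'][55:310,215:375,::-1]
a=cv2.resize(a,None,fx=4,fy=4,interpolation=cv2.INTER_CUBIC)
cv2.imwrite('pics/c3.png',a[:520]);cv2.imwrite('pics/c4.png',a[500:])
E
```

```text
(no output)
```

View pics/c3.png

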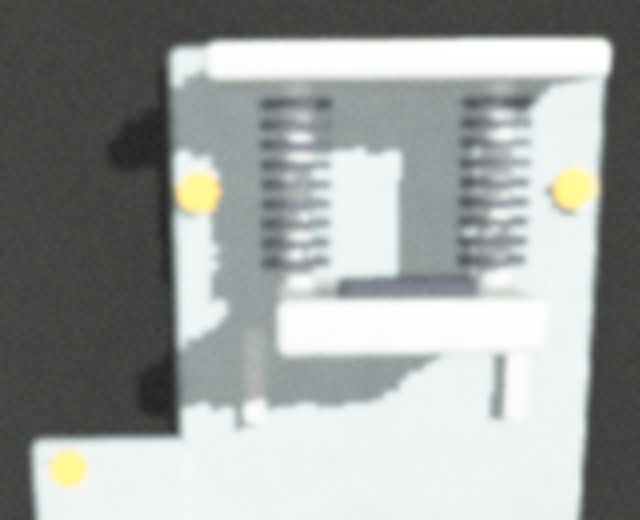

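View pics/c4.png

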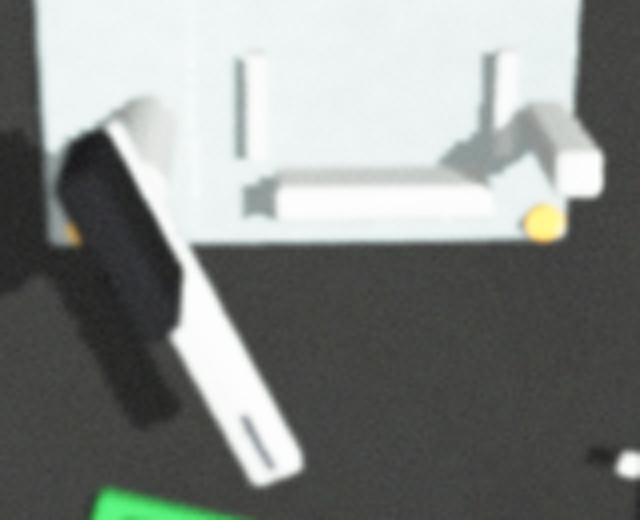

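```bash
python3 - <<'E'
from h import *
from scipy.optimize import least_squares
c=load('wc2')
px=np.array([(567,740),(48,742),(280,352),(545,350),(280,297),(545,297),(490,683),(278,683),(490,717),(278,717),(580,674)])/4+[215,55]-0.4
M=np.array([(-80,-55,8),(-80,95,8),(41,30,70),(41,-30,70),(53,30,70),(53,-30,70),(-55,-30,28),(-55,30,28),(-65,-30,28),(-65,30,28),(-42,-46,54)])/1000
W=toplane(c,px,M[:,2],c['tp'],c['q'])
def f(p):
    C,S=np.cos(p[2]),np.sin(p[2]); return (np.c_[p[0]+C*M[:,0]-S*M[:,1],p[1]+S*M[:,0]+C*M[:,1]]-W[:,:2]).ravel()
r=least_squares(f,[.56,.19,0]); print(r.x); print((f(r.x).reshape(-1,2)*1000).round(1)); p=r.x; np.save('cradle.npy',p)
# keeper tip, fin
k=np.array([(262+20,500+474),])/4+[215,55]-.4
T=toplane(c,k,0.07,c['tp'],c['q'])[0]
C,S=np.cos(p[2]),np.sin(p[2]);piv=np.array([p[0]+C*-.042-S*.066,p[1]+S*-.042+C*.066])
d=T[:2]-piv; print('piv',piv,'tip',T,'len',np.linalg.norm(d),'dir',np.arctan2(d[1],d[0])-p[2])
# arm edges direction: right edge (120,115)->(303,465)
e=toplane(c,np.array([(120,615),(302,962)])/4+[215,55]-.4,0.07,c['tp'],c['q'])
d=e[1]-e[0];print(np.arctan2(d[1],d[0])-p[2])
# scene/top check
t=load('top0')
E=[(-80,-55,8),(110,-55,8),(41,30,70),(41,-30,70)]
E=np.array([(p[0]+C*x/1e3-S*y/1e3,p[1]+S*x/1e3+C*y/1e3,z/1e3) for x,y,z in E])
print(((proj(t,E)-[180,165])*6).round(0))
E
```

```text
[0.55842716 0.19604772 0.00915709]
[[ 1.   1.1]
 [-0.  -0.6]
 [ 0.   0.4]
 [-0.1 -0.6]
 [ 0.   0.4]
 [ 0.3 -1.3]
 [-0.1 -1.2]
 [-0.7  1. ]
 [-0.1 -0.7]
 [-0.7  1. ]
 [ 0.4  0.6]]
piv [0.51582456 0.26166036] tip [0.43933972 0.22405424 0.07      ] len 0.08522998928649782 dir -2.6937797303862046
-2.7139211089572086
[[346. 416.]
 [357.  60.]
 [175. 156.]
 [295. 158.]]
```

```bash
python3 - <<'E'
from h import *
from plant import *
env.goto((0.54,-0.25,0.22),quat(-np.pi/2)); c=snap('wp1')
print(sensors.read_time())
cv2.imwrite('pics/wp1c.png',cv2.resize(c['pixels'][60:250,200:360,::-1],None,fx=3,fy=3,interpolation=cv2.INTER_CUBIC))
E
```

```text
5.2167
```

View pics/wp1.png

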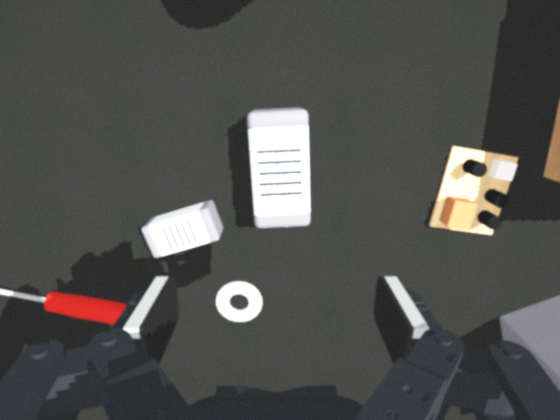

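View pics/wp1c.png

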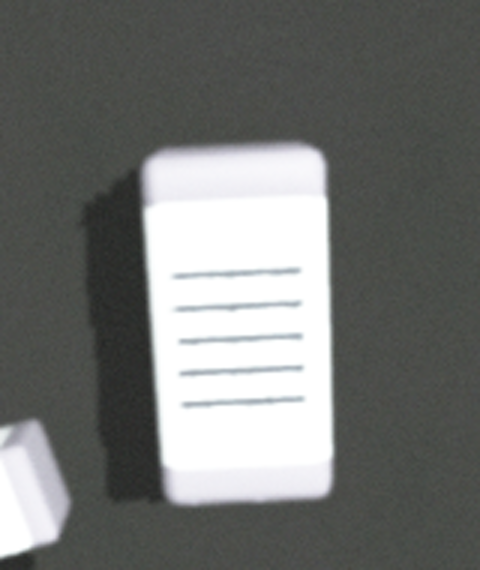

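```bash
python3 - <<'E'
from h import *
c=load('wp1')
px=np.array([(145,149),(325,146),(331,497),(166,502)])/3+[200,60]-.35
Q=toplane(c,px,.05,c['tp'],c['q']);print(Q.round(4),Q.mean(0),np.linalg.norm(Q-np.roll(Q,1,0),axis=1))
L=toplane(c,np.array([(174,275),(300,270),(182,405),(304,399)])/3+[200,60]-.35,.05,c['tp'],c['q'])
for i in (0,2):
  d=L[i+1]-L[i];print('rib yaw',np.arctan2(d[0],-d[1]))
print('rib centre',L.mean(0))
for a,b in((3,0),(2,1)):
  d=Q[b]-Q[a];print(np.arctan2(d[1],d[0]))
E
```

```text
[[ 0.6094 -0.2251  0.05  ]
 [ 0.6104 -0.2773  0.05  ]
 [ 0.5014 -0.2825  0.05  ]
 [ 0.4996 -0.2294  0.05  ]] [ 0.55521228 -0.25357258  0.05      ] [0.10988933 0.05221696 0.10909805 0.0531153 ]
rib yaw 0.04192177480586418
rib yaw 0.052943872200162424
rib centre [ 0.55331098 -0.25294827  0.05      ]
0.03955424017715784
0.0478857608352276
```

```bash
python3 - <<'E'
from h import *
from plant import *
q=quat(-np.pi/2+0.043)
env.goto((0.5552,-0.2535,0.10),q)
env.movel((0.5552,-0.2535,0.014),vel=0.1,guard=8) and print('guard!')
print(sensors.read_tool_pos())
env.grab(80); print(sensors.read_gripper_width(),sensors.read_wrist_force())
env.movel((0.5552,-0.2535,0.15),vel=0.12)
env.sleep(0.2)
print(sensors.read_gripper_width(),sensors.read_wrist_force(),sensors.read_moment(),sensors.read_time())
snap('wg')
E
```

```text
[ 0.55586589 -0.25389544  0.01498813]
0.0527510767798152 [-0.83430684  0.55980497  2.54901276]
0.052799132532121575 [-0.90090419  0.34323376 -3.46136284] [-0.03545    -0.02723655  0.00990245] 8.6583
```

View pics/wg.png

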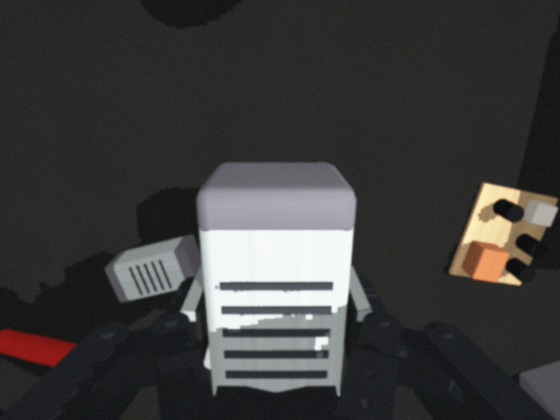

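```bash
cat >> h.py <<'E'
P=np.array([0.55843,0.1956,0.00916])
def cw(x,y,z): # cradle mm -> world
    C,S=np.cos(P[2]),np.sin(P[2]); return np.array([P[0]+(C*x-S*y)/1e3,P[1]+(S*x+C*y)/1e3,z/1e3])
E
python3 - <<'E'
from h import *
from plant import *
q=quat(-np.pi/2+P[2])
off=0.7
env.goto(cw(-20+off,0,180),q)
env.movel(cw(-20+off,0,53),vel=0.12,guard=10) and print('guard!')
env.sleep(.2); print(sensors.read_tool_pos(),sensors.read_wrist_force(),sensors.read_time())
c=snap('wi1')
s=viewer.read_camera('scene');np.save('s1.npy',s,allow_pickle=True);cv2.imwrite('pics/s1.png',cv2.resize(s['pixels'][140:260,230:380,::-1],None,fx=5,fy=5,interpolation=cv2.INTER_CUBIC))
E
```

```text
[0.53972655 0.19559722 0.05398513] [ 0.09036143 -0.72008794 -2.87520878] 11.7667
```

View pics/wi1.png

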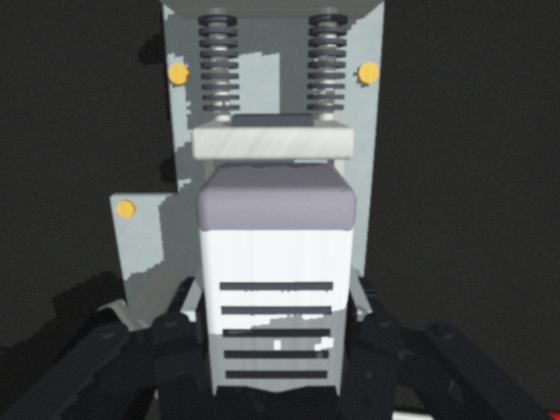

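View pics/s1.png

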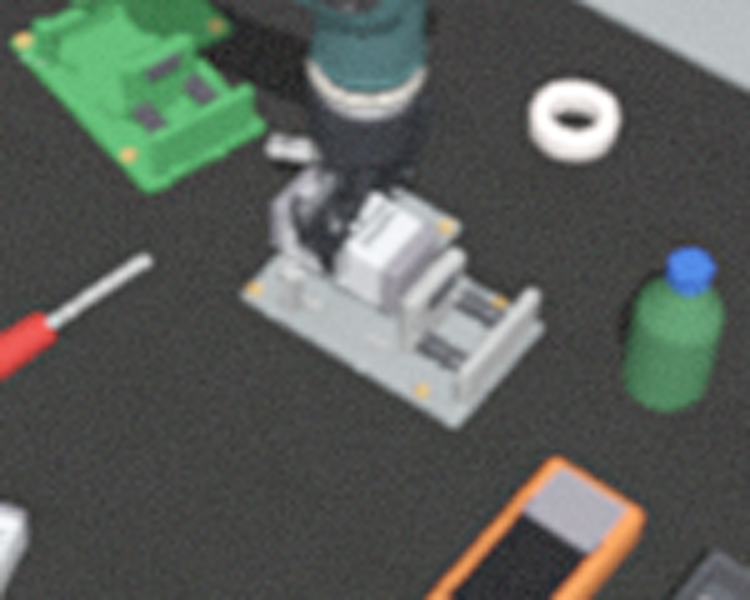

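```bash
python3 - <<'E'
from h import *
from plant import *
off=0.7
for x in (-12,-4,4):
    g=env.movel(cw(x+off,0,52),vel=0.06,guard=20); env.sleep(.1)
    print(g,sensors.read_tool_pos(),sensors.read_wrist_force(),sensors.read_time())
c=snap('wi2')
E
```

```text
False [0.54582671 0.19559265 0.05154853] [-5.39499762 -0.31325759 -0.40552662] 12.25
False [0.55300038 0.1957191  0.05122767] [-6.89646418  0.30172317 -1.15381871] 12.6333
False [0.56019755 0.19581867 0.05099408] [-8.89071221  0.61700601 -0.67481234] 13.0167
```

View pics/wi2.png

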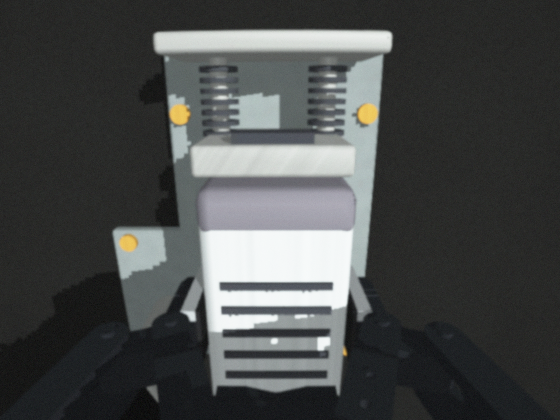

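```bash
python3 - <<'E'
from h import *
from plant import *
off=0.7
g=env.movel(cw(7.7+off,0,52),vel=0.06,guard=20); env.sleep(.1)
print(g,sensors.read_tool_pos(),sensors.read_wrist_force())
for z in (42,34,26,20):
    g=env.movel(cw(7.7+off,0,z),vel=0.06,guard=12); env.sleep(.1)
    print(z,g,sensors.read_tool_pos(),sensors.read_wrist_force(),sensors.read_time())
    if g: break
c=snap('wi3')
s=viewer.read_camera('scene');cv2.imwrite('pics/s2.png',cv2.resize(s['pixels'][140:260,230:380,::-1],None,fx=5,fy=5,interpolation=cv2.INTER_CUBIC))
E
```

```text
False [0.56350077 0.19586176 0.05090209] [-8.67527987  0.37095497  0.18015582]
42 False [0.56281752 0.19580725 0.03999072] [-10.50471515   1.05949584  -2.02664881] 13.8333
34 False [0.56283578 0.19583909 0.0320019 ] [-9.24533097  1.39585289 -1.72142266] 14.2167
26 False [0.56276788 0.19579902 0.02394954] [-9.73461007  0.82948567 -2.65213463] 14.6
20 False [0.56341739 0.19591197 0.02287544] [-16.89506339  -1.89545235  16.05534009] 14.95
```

View pics/wi3.png

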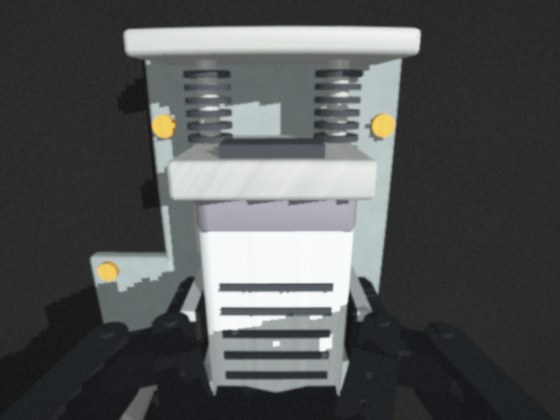

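View pics/s2.png

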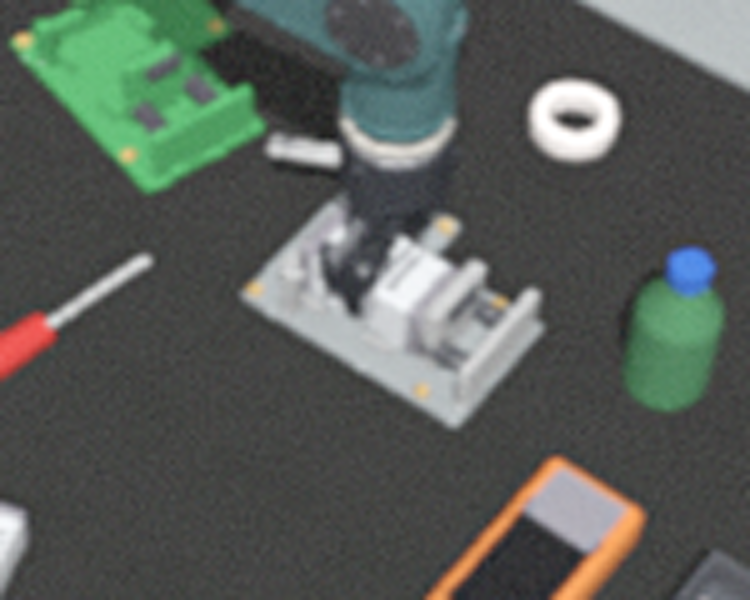

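```bash
python3 - <<'E'
from h import *
from plant import *
off=0.7
env.movel(cw(7.7+off,0,22.0),vel=0.06)
g=env.movel(cw(1.5,0,22.0),vel=0.04,guard=20); env.sleep(.1)
print(g,sensors.read_tool_pos(),sensors.read_wrist_force())
env.gripper_open()
print(sensors.read_tool_pos(),sensors.read_wrist_force(),sensors.read_time())
env.movel(cw(1.5,0,200),vel=0.15)
env.goto(cw(-30,10,220),quat(-np.pi/2+P[2]));c=snap('wi4')
s=viewer.read_camera('scene');cv2.imwrite('pics/s3.png',cv2.resize(s['pixels'][140:260,230:380,::-1],None,fx=5,fy=5,interpolation=cv2.INTER_CUBIC))
print(sensors.read_time())
E
```

```text
False [0.55954012 0.19592023 0.02303266] [-6.3785625   0.73841793  7.12910749]
[0.56049524 0.1955087  0.02202941] [0.58942841 0.1151386  0.29399177] 16.15
17.8583
```

View pics/wi4.png

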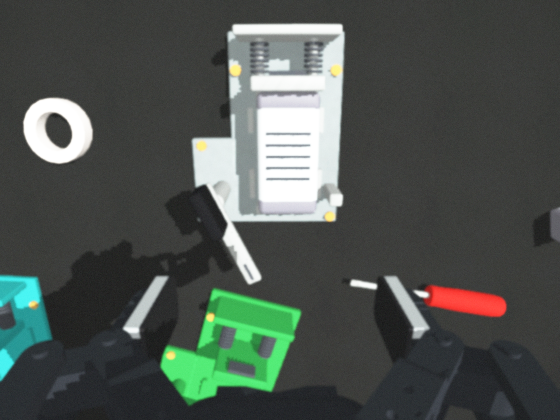

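View pics/s3.png

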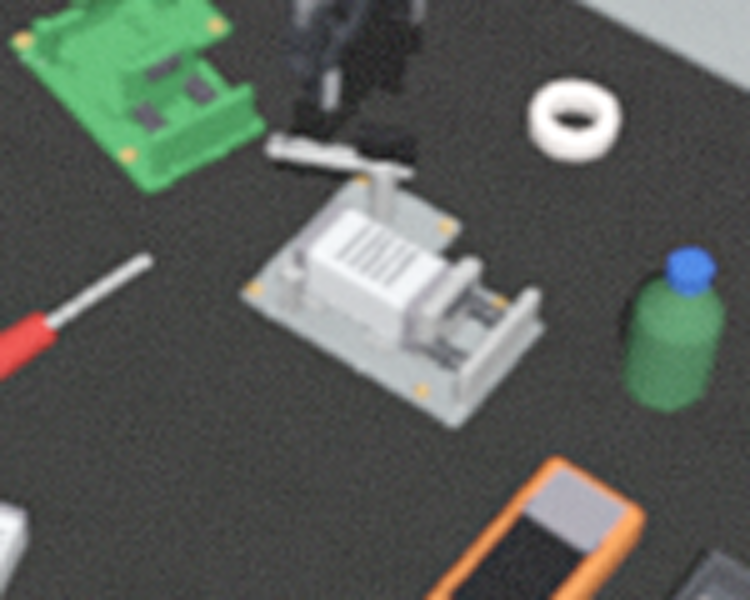

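```bash
python3 - <<'E'
from h import *
a=load('wi4')['pixels'][60:290,180:350,::-1]
a=cv2.resize(a,None,fx=4,fy=4,interpolation=cv2.INTER_CUBIC)
cv2.imwrite('pics/c5.png',a[:460]);cv2.imwrite('pics/c6.png',a[440:])
E
```

```text
(no output)
```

View pics/c5.png

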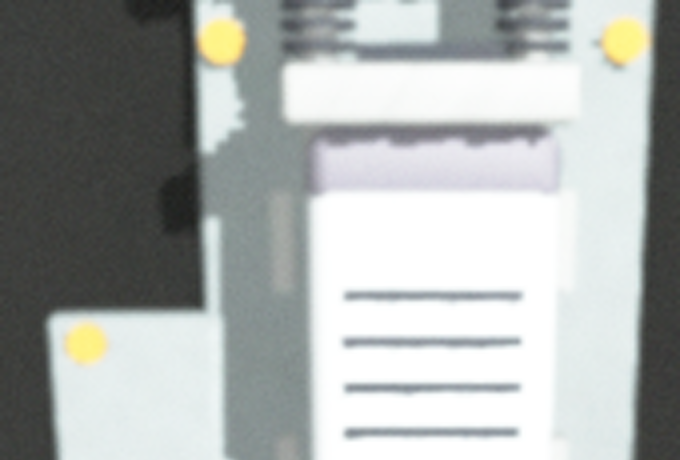

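View pics/c6.png

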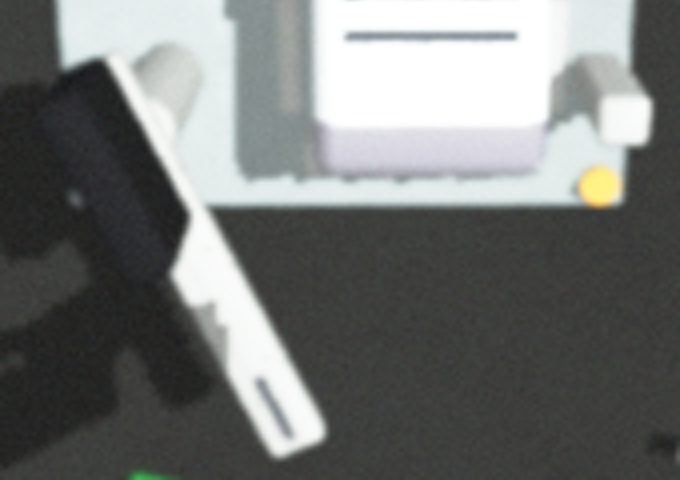

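```bash
python3 - <<'E'
from h import *
c=load('wi4')
def cr(px,z):
    W=toplane(c,np.array(px,float)/4+[180,60]-.4,z,c['tp'],c['q'])[:,:2]-P[:2]
    C,S=np.cos(P[2]),np.sin(P[2]);return (W@np.array([[C,-S],[S,C]])*1e3).round(1)
print('carr',cr([(283,122),(578,121)],.07),cr([(283,63),(578,65)],.07))
print('pump',cr([(312,140),(558,135),(545,608),(320,610)],.058))
print('pillar',cr([(626,559)],.054))
a=cr([(140,500),(325,870),(280,898)],.07);print('arm',a); d=a[1]-a[0];print('ang',-np.pi/2-np.arctan2(d[1],d[0]))
print('slot',cr([(258,820),(292,877)],.07))
E
```

```text
carr [[ 54.5  30.8]
 [ 54.9 -28.6]] [[ 65.8  30.6]
 [ 65.6 -28.2]]
pump [[ 51.   25.5]
 [ 52.2 -26.1]
 [-52.8 -27.2]
 [-53.4  25.1]]
pillar [[-42.1 -46.1]]
arm [[ -24.    63.4]
 [-114.8   24.2]
 [-122.5   35.2]]
ang 1.1632492095227236
slot [[-101.5   39.8]
 [-116.8   32.1]]
```

```bash
python3 - <<'E'
from h import *
from plant import *
th=1.13
env.goto(cw(-42,66,150),quat(P[2]-th))
g=env.movel(cw(-42,66,74),vel=0.08,guard=8); print(g,sensors.read_tool_pos(),cw(-42,66,74))
c=snap('wk1')
if not g:
    env.grab(30); env.sleep(.2); print(sensors.read_gripper_width(),sensors.read_wrist_force(),sensors.read_moment(),sensors.read_time())
E
```

```text
False [0.51635593 0.26145129 0.07475788] [0.51582721 0.26121252 0.074     ]
0.011510818752300207 [-2.89455455  5.48247111  1.00416384] [ 0.53277212  0.30234675 -0.02152838] 20.3167
```

View pics/wk1.png

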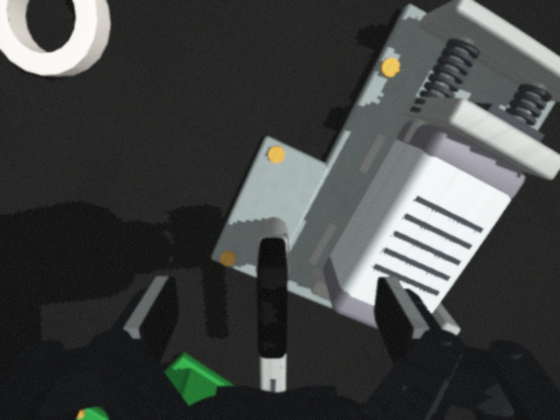

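```bash
python3 - <<'E'
from h import *
from plant import *
p=cw(-42,66,74)+[-.0008,.0016,0]
env.movel(p,vel=0.03);env.sleep(.15);print(sensors.read_wrist_force(),sensors.read_moment(),sensors.read_tool_pos())
for th in (0.85,0.55,0.25,0.0):
    j=inverse_kinematics(p,quat(P[2]-th)); env.move_joints(j); env.sleep(.1)
    print(th,sensors.read_wrist_force(),sensors.read_moment(),sensors.read_tool_pos(),sensors.read_gripper_width(),sensors.read_time())
c=snap('wk2')
s=viewer.read_camera('scene');cv2.imwrite('pics/s4.png',cv2.resize(s['pixels'][140:260,230:380,::-1],None,fx=5,fy=5,interpolation=cv2.INTER_CUBIC))
E
```

```text
[-0.04736824  1.19756469  1.52978986] [ 0.00285464  0.13890921 -0.03515844] [0.51514212 0.26268283 0.07416233]
0.85 [-1.44710397  1.05852335  2.67040957] [0.08451831 0.22043571 0.0004633 ] [0.51500473 0.26290743 0.07416543] 0.011467340974436023 21.1917
0.55 [-2.687962    2.1410773   3.13865041] [ 0.20546688  0.38167304 -0.00913326] [0.51480919 0.26306213 0.07414521] 0.01137456605765622 21.6833
0.25 [-5.01969333  2.47723481  4.25482314] [0.32577452 0.63312341 0.0021198 ] [0.51458735 0.26313231 0.07415711] 0.011143843790376706 22.175
0.0 [-6.08472223  2.08331969  3.78301746] [0.30524901 0.72789021 0.06794299] [0.5143388  0.26320765 0.07414889] 0.011227275208283798 22.625
```

View pics/wk2.png

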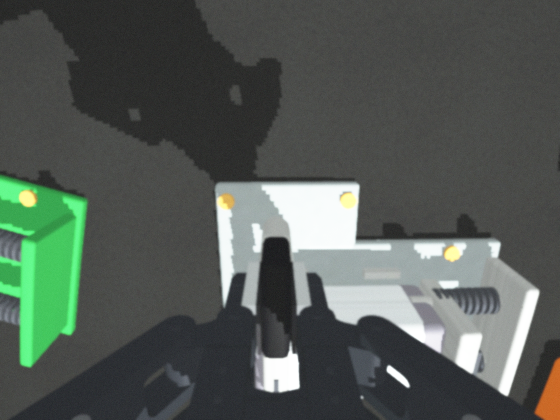

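View pics/s4.png

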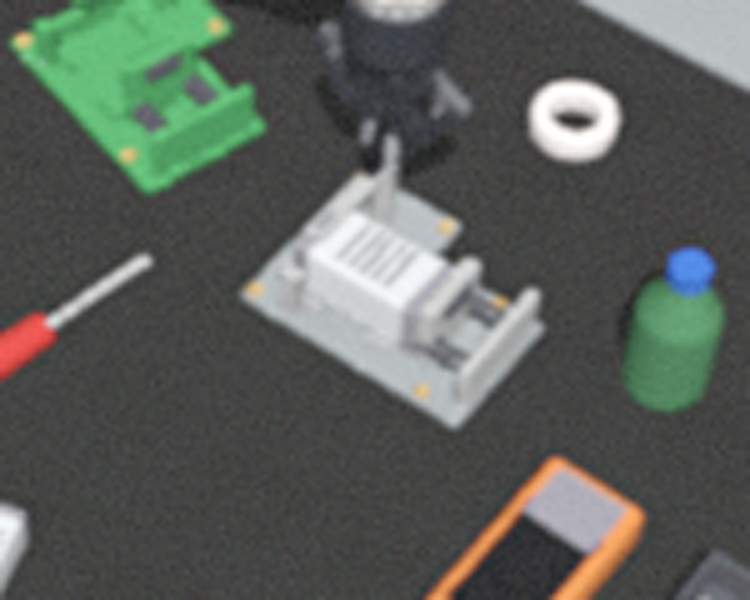

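```bash
python3 - <<'E'
from h import *
from plant import *
p=cw(-42,66,74)+[-.0028,.0022,0]
env.movel(p,vel=0.03);env.sleep(.1);print(sensors.read_wrist_force(),sensors.read_moment(),sensors.read_tool_pos())
env.gripper_open(); 
env.movel(p+[0,0,.06],vel=0.12)
env.goto(cw(-50,10,230),quat(-np.pi/2+P[2])); snap('wf1')
print(sensors.read_time())
a=load('wf1')['pixels'][20:230,180:360,::-1]
cv2.imwrite('pics/c7.png',cv2.resize(a[50:],None,fx=4,fy=3.75,interpolation=cv2.INTER_CUBIC) if 0 else cv2.resize(a[60:],None,fx=4,fy=4,interpolation=cv2.INTER_CUBIC))
E
```

```text
[3.44009711 1.22107645 1.22909423] [ 0.13355365 -0.47911516 -0.08639609] [0.51427042 0.26320507 0.074184  ]
25.8083
```

View pics/wf1.png

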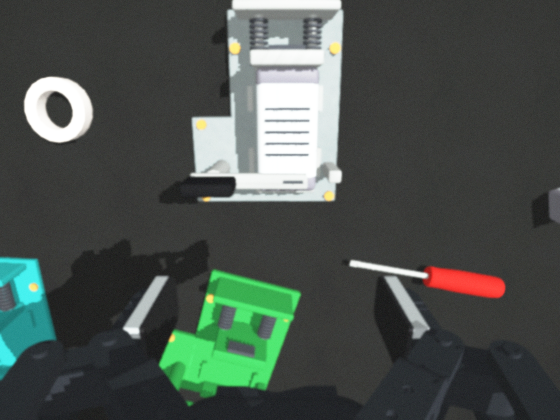

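View pics/c7.png

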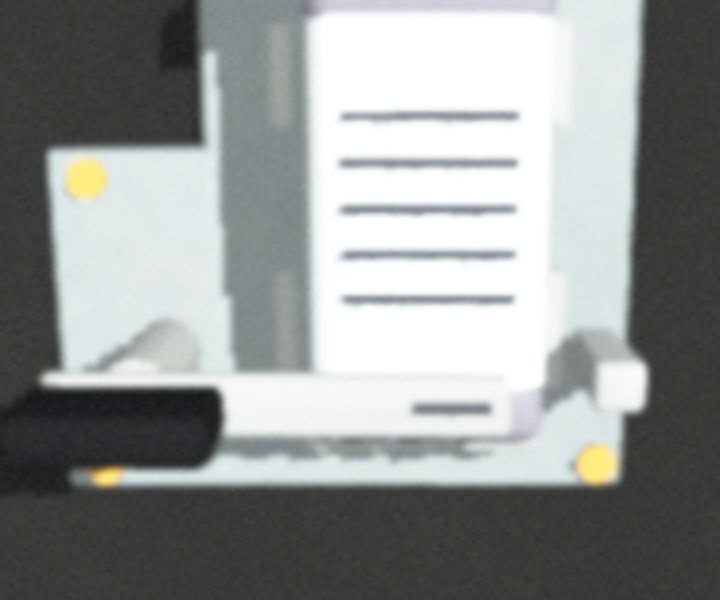

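```bash
python3 - <<'E'
from h import *
c=load('wf1')
def cr(px,z):
    W=toplane(c,np.array(px,float)/4+[180,80]-.4,z,c['tp'],c['q'])[:,:2]-P[:2]
    C,S=np.cos(P[2]),np.sin(P[2]);return (W@np.array([[C,-S],[S,C]])*1e3).round(1)
def ang(a): d=a[1]-a[0];return round(-np.pi/2-np.arctan2(d[1],d[0]),3)
for n,px,z in [('armtop edge',[(45,374),(505,378)],.07),('arm bottom edge',[(230,434),(505,436)],.07),('slot',[(413,409),(491,408)],.07),('tip corners',[(508,378),(508,436)],.07),('fin low edge',[(10,468),(205,467)],.102),('rib',[(342,300),(515,299)],.058),('rib',[(342,117),(517,116)],.058),('plate edge',[(75,484),(620,483)],.008),('pillar',[(597,361),(645,361),(645,412),(597,412)],.054)]:
    a=cr(px,z);print(n,a.tolist(),ang(a),a.mean(0))
E
```

```text
armtop edge [[-35.9, 84.9], [-36.8, -17.1]] 0.009 [-36.35  33.9 ]
arm bottom edge [[-49.7, 44.2], [-50.1, -17.5]] 0.006 [-49.9   13.35]
slot [[-43.9, 3.2], [-43.6, -14.2]] -0.017 [-43.75  -5.5 ]
tip corners [[-36.8, -17.8], [-50.1, -18.2]] 1.541 [-43.45 -18.  ]
fin low edge [[-48.1, 85.6], [-47.9, 45.9]] -0.005 [-48.    65.75]
rib [[-21.5, 19.2], [-21.2, -20.0]] -0.008 [-21.35  -0.4 ]
rib [[18.6, 18.9], [18.9, -19.3]] -0.008 [18.75 -0.2 ]
plate edge [[-80.7, 94.2], [-80.3, -55.2]] -0.003 [-80.5  19.5]
pillar [[-36.3, -39.9], [-36.3, -51.1], [-48.5, -51.8], [-48.6, -40.5]] 0.0 [-42.425 -45.825]
```

```bash
python3 - <<'E'
from h import *
from plant import *
a=viewer.read_camera('top');b=load('top0')
d=np.hstack([b['pixels'][80:300,100:460],a['pixels'][80:300,100:460]])[:,:,::-1]
cv2.imwrite('pics/fin.png',d)
E
```

```text
(no output)
```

View pics/fin.png

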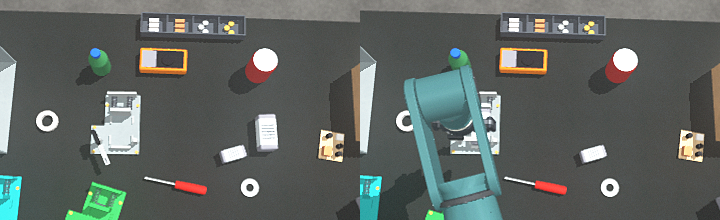

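Before/after: bystanders and the small look-alike block have not moved, and only the pump is gone from its start place. Handing in.

```bash
python3 -c "
from plant import env,sensors
env.close_job(); print(sensors.read_time())"
```

```text
the job is handed in; nothing more can be done
the job is handed in; nothing more can be done
```

The pump is seated and clamped in the grey cradle, and the keeper's arm lies across its top, pointing at the index pillar. I handed the job in soon after the 25.8 s reading, well under the 61 s limit; no verdict was reported.

**What I did:**
- I chose the larger of the two ribbed blocks, which measured about 110 x 53 mm, and the grey cradle rather than the green or turquoise ones.
- I held the pump above the stop and used its end to press the carriage back about 18 mm. I then lowered it onto the plate, slid it back towards the stop and released it.
- Finally I gripped the keeper's fin and turned it from about 1.13 rad to 0.

**Last checks:**
- **Carriage:** its travel after release measured 13.7 mm, against 14 mm expected. I took this before turning the keeper. The pump's ribs afterwards were square to the seat, within 0.01 rad.
- **Keeper:** most edges put the angle within about 0.01 rad of straight across. The short slot in the arm read -0.017 rad, but I trust it less.
- **Bystanders:** those visible in the final top view are where they started. The robot arm hid part of the tape and flask in that view; the last wrist picture showed the tape in place.

**Disagreements:**
- The fixed cameras and the wrist camera differed by about 2 to 3 mm on the cradle's sideways position. I mostly used the wrist view, and the pump went in centred.
- The keeper's pivot felt 1 to 2 mm off my estimate, so I re-centred the gripper on it twice. Side forces there stayed at about 6 N.

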